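Drop the eccentric cam lock and push the cuvette carriage home

TASK

The photometer's blue cuvette carriage is locked out by its brass eccentric cam. With a fingertip, push the cam's lever (black bar, red knob) round by the side of the carriage until it points straight over the green mark, the cam's low point, and only then push the carriage forward by its rear plate until it is fully home against its stops. Do not grasp or lift anything, and leave the bottle, jar, carton and tube rack beside the instrument where they are.

Things in the scene. Friction and masses are not known exactly. Their poses are not given: they have to be found in the camera images.
- reader: White photometer deck, 310 x 200 mm, 22 mm thick, level on the counter. Origin on the counter under it; x = the carriage's forward direction, y = left, z = up. 'Deck' offsets (mm) are in this frame. Plate: x -150 to 160, y -100 to 100. Grey lamp block (left) and black detector block (right): x -40 to 30, |y| 65 to 97, tops at z 55. End stops at x 45 to 59, |y| 46 to 62, z 42.
- carriage (a joint): Travel (m) of the blue carriage along deck +x: 0 fully back, 0.070 fully home (hard stop); starts at 0 to 0.015. Friction 2 N, no spring. Its steel follower pad's front is at deck x = travel, top z 52; the cam at its high point blocks it at travel 0.037, at the low point it clears by 3 mm. Body 72 mm long, 106 wide, z up to 52; three fixed cuvettes in it reach z 71.
- push_face (a point): Middle of the rear face of the carriage's upright push plate (74 mm wide in y, 8 mm thick, z 24 to 66); this point is at deck x = -97 + travel, y 0, z 48. Push it along deck +x. The bare deck behind it is at z 22.
- cam (a joint): Angle (rad) of the brass cam and its lever, positive clockwise from above: 0 = low point, lever over the green mark (deck -y); 1.57 = lever towards the carriage (deck -x); 3.14 = high point, over the red mark (deck +y). Hard stops at -0.6 and 3.6; starts at 2.6 to 3.45, so turn it anticlockwise. Friction 0.12 Nm (2 N at the knob), no spring, stays where left; past 0 the cam rises again.
- cam_pivot (a point): The cam's vertical axis at the top of the lever's bar: deck x 89, y 0, z 76. The brass cam disc (68 mm diameter, centre 18 mm off the axis, on the side away from the carriage at the low point) spans z 34 to 50.
- lever_knob (a point): Centre of the top of the red knob (18 mm diameter, z 76 to 99) on the lever, 62 mm from the cam's axis. The black bar under it is 12 mm wide, z 64 to 76, and ends 70 mm from the axis. A fingertip kept at z 68 and 62 mm from the axis meets nothing but the lever on its way round.
- green_mark (a point): Middle of the green mark (26 x 30 mm) on the deck top, right of the cam at deck x 89, y -81, z 23: the lever points here at the low point. A red mark of the same size lies opposite, at y +81.
- reagent_bottle: Bystander: amber glass reagent bottle with a white cap, 56 mm diameter, 95 mm tall, loose, upright; origin at the centre of its underside. Stands on the counter beside the deck; leave it alone.
- specimen_jar: Bystander: white specimen jar with a red lid, 60 mm diameter, 70 mm tall, loose, upright; origin at the centre of its underside. Stands on the counter beside the deck; leave it alone.
- kit_carton: Bystander: white test-kit carton with a pink band, 75 x 55 x 80 mm, loose, upright; origin at the centre of its underside. Stands on the counter beside the deck; leave it alone.
- tube_rack: Bystander: light blue rack of capped sample tubes, 85 x 50 mm, 80 mm tall, loose, upright; origin at the centre of its underside. Stands on the counter beside the deck; leave it alone.

How it is judged:
On the way, in this order (a step that is already met when the one before it is completed fails the run):
1. the cam lever is at the low point, within 0.25 rad of the green mark, while the carriage is still back (travel under 0.032 m) (value of joint cam between -0.25 and 0.25 rad and value of joint carriage below 0.032 m), for 0.2 s.
2. the carriage is pushed home (travel over 0.066 m) (value of joint carriage above 0.066 m), for 0.2 s.
At the end, for the whole second after the job is handed in: The carriage rests within 4 mm of its home stop (travel over 0.066 m), the cam lever rests within 0.25 rad of its low point, and no bystander is more than 25 mm from where it stood (value of joint cam between -0.25 and 0.25 rad and value of joint carriage above 0.066 m and velocity of joint carriage between -0.01 and 0.01 m/s and velocity of joint cam between -0.05 and 0.05 rad/s and distance of each of reagent_bottle, specimen_jar, kit_carton, tube_rack from where it was at the start of the episode below 0.025 m); the robot touches nothing.
It fails at once if the carriage is pushed forward (travel over 0.032 m) while the cam is still raised (more than 0.6 rad from its low point) (value of joint cam above 0.6 rad and value of joint carriage above 0.032 m).
It fails at once if a bystander (bottle, jar, carton, tube rack) is moved, lifted or carried by more than 25 mm (distance of any of reagent_bottle, specimen_jar, kit_carton, tube_rack from where it was at the start of the episode above 0.025 m).
It fails at once if a bystander is tipped over (angle between any of reagent_bottle, specimen_jar, kit_carton, tube_rack's own z axis and vertical above 0.5 rad).
It also fails if it takes over 54 s, if anything falls off the work surface, if the arm or the gripper's body presses on something with over 40 N, if the wrist force passes 120 N, or if a joint passes its speed limit or range.

ROBOT

A 7-joint arm with a two-finger parallel gripper is mounted at the origin on the work surface. World frame = base frame: x ahead of the robot, y to its left, z up, the work surface at z = 0. Lengths are in m, angles in rad, forces in N, time in s.
With the tool pointing down it reaches from about 0.425 to 0.875 m from the base axis. Payload 4.7 kg.
Tool frame: the origin (TCP) lies between the finger pads; the fingertips stand 14 mm ahead of it and the grasp point (between the pads) lies 5 mm behind it; z points along the fingers, y is the line along which they close (so a half turn about z gives the same grasp; the last joint's range is limited). The gripper opens to 87 mm and grips with 3 to 60 N. Pads are 19 mm wide; open, the fingers measure 117 mm over their backs; the gripper's body (75 mm by 190 mm) begins 51 mm behind the grasp point.
Start: joints at [-1.121, 0.321, -0.07, 1.45, 0.023, 1.371, -0.057], TCP at [0.274, 0.589, 0.237] pointing down, gripper open.
Joint ranges: [-2.86, 2.86], [-0.3, 2.09], [-1.38, 1.24], [0.06, 2.45], [-1.56, 4.7], [0.09, 2.05], [-2.69, 2.69]. Speed limits (rad/s): [2.57, 2.57, 3.14, 3.14, 3.14, 3.14, 3.14].

INTERFACE

Orientations are given as a rotation vector (axis times angle).
In Python, from bench import ctrl gives the robot as it stands.
- The arm moves only by the tool step_arm, never from a script. Its argument "commands" is a list of rows, each an object with "travel": the shift along the tool's x, y, z in m, a list of three; "turn": the turn, a rotation vector about the tool's x, y, z in degrees, a list of three. A call has 1 to 5 rows; each row is the pose to reach, as a shift and turn from the pose commanded when the call began, along the tool's axes at that moment; what a row does not reach only later rows make up. A row lasts 1/10 s, in which the tool goes at most 50 mm and 8.59 degrees, less where a joint would pass 70% of its speed; a pose out of reach is approached as far as the arm can. A call with a gripper value outside its range is refused whole. "gripper" is the opening, from 0 (shut) to 1 (fully open), set as the call begins (left out, the last holds). The fingers move at their own pace and stop on an object; "force" is the grip in N (left out, the last holds). Time passes only in rows, so rows that repeat a pose let the fingers close. It gives the time, the measured TCP pose, the force, the opening and the grip force at its end, in the units of the state.
- ctrl.get_state(): the state, without advancing time (a new reading comes with each control period).
- ctrl.get_image(name): name is "scene" or "side" or "wrist"; returns the picture (384x512x3 uint8, red, green, blue); there is no depth.
- ctrl.camera_model(name): a dict with "fx", "fy", "cx", "cy" (pixels), "R" (3x3) and "t" (3): a world point X has camera coordinates R X + t; the wrist camera has in their place "T_tool_cam" (4x4, takes a point from camera to tool coordinates, whose origin is the TCP and whose axes are the flange's). Camera axes: x right, y down, z forward; pixel columns grow to the right and rows downward; lengths in m; the calibration is good to about 2 mm. The wrist camera is an equidistant fisheye: a pixel r from the principal point sees the ray r / f radians off the axis. A picture is of the moment at which its call begins: read the wrist's pose just before it. camera_model takes no time and is no camera call.
- ctrl.close_job(): hands the job in; it is judged then, once.
The state is a dict: "time": time; "joint_positions": joint angles; "qd": joint speeds; "joint_torque": joint torques, N m; "position": TCP position; "tool_rot": TCP orientation; "ft_force": force on the tool from outside, world axes, zero at the start; "torque": the same for the moment, N m; "grip_width": opening from 0.0 (shut) to 1.0 (fully open); "grip_force": force on a finger pad.
Only numpy, scipy, OpenCV 4.12 (cv2) and the standard library are available. Lean on these libraries where they do the work, as an engineer would, in place of code of your own. Each camera call takes 0.05 s, during which the arm holds its last target. There are 200 camera calls.

## Working session

There is one attempt and no reset: what is moved stays moved. The work goes in short steps, Python scripts to look and compute and a tool call to move; the robot and the scene stay as the last step left them, time stands still between calls to the robot, and variables do not carry over. Pictures are saved under pics/ and viewed, at most 10 in all, crops included, and the job is handed in when it is done.

Besides the shell and the picture viewer there is one more tool, called after "Emit:" as a command line: name --argument value ..., lists and objects as JSON in quotes. step_arm: Moves the arm, as the interface text tells. Its arguments: {"type":"object","properties":{"commands":{"type":"array"},"gripper":{"type":"number"},"force":{"type":"number"}},"required":["commands"]}

```bash
mkdir -p pics; python3 - <<'E'
from bench import ctrl
import cv2,numpy as np
s=ctrl.get_state();print(s)
for n in("scene","side"):
    cv2.imwrite(f"pics/{n}0.png",ctrl.get_image(n)[:,:,::-1]);m=ctrl.camera_model(n);print(n,m)
print(ctrl.camera_model("wrist"))
E
```

```text
{'time': 0.0, 'joint_positions': array([-1.12091125,  0.32180709, -0.07007131,  1.4516941 ,  0.02264843,
        1.37077368, -0.05688691]), 'qd': array([ 0.00134559, -0.00124081, -0.00035372,  0.00122145,  0.00025262,
       -0.00035544, -0.00136486]), 'joint_torque': array([ 2.05362194e-04, -4.91298294e+01, -4.04154276e-01, -3.12532425e+01,
       -6.41836273e-02,  4.36759565e-02,  1.65912284e-04]), 'position': array([0.27422371, 0.58874129, 0.23546213]), 'tool_rot': array([-6.79005991e-01, -3.06706698e+00,  2.94937773e-03]), 'ft_force': array([ 0.28672344, -0.13454122,  0.16051937]), 'torque': array([-0.00056203,  0.01046834,  0.00648394]), 'grip_force': 0.0, 'grip_width': 1.0024911834809205}
scene {'fx': 461.45768725303066, 'fy': 461.45768725303066, 'cx': 248.52682348835475, 'cy': 196.10579805873658, 'R': array([[-0.17313762,  0.9848184 , -0.01249331],
       [ 0.60281671,  0.09593079, -0.79209172],
       [-0.77886801, -0.14467205, -0.61027422]]), 't': array([ 0.04974039, -0.28959654,  1.43956629])}
side {'fx': 481.18177217632893, 'fy': 481.18177217632893, 'cx': 255.65905248759117, 'cy': 193.24057551439444, 'R': array([[ 0.79944453, -0.60073915, -0.00095907],
       [-0.37323046, -0.49543097, -0.78437694],
       [ 0.47073078,  0.62742381, -0.62028373]]), 't': array([-0.45915569,  0.31871067,  0.85655933])}
{'fx': 297.3186396354542, 'fy': 297.3186396354542, 'cx': 257.85442306182824, 'cy': 191.5278345666434, 'T_tool_cam': array([[-5.89313474e-04, -9.61070779e-01, -2.76301665e-01,
         7.56865989e-02],
       [ 9.99999769e-01, -4.72461069e-04, -4.89482429e-04,
        -5.52292509e-04],
       [ 3.39885479e-04, -2.76301889e-01,  9.61070835e-01,
        -1.49088105e-01],
       [ 0.00000000e+00,  0.00000000e+00,  0.00000000e+00,
         1.00000000e+00]])}
```

View pics/scene0.png

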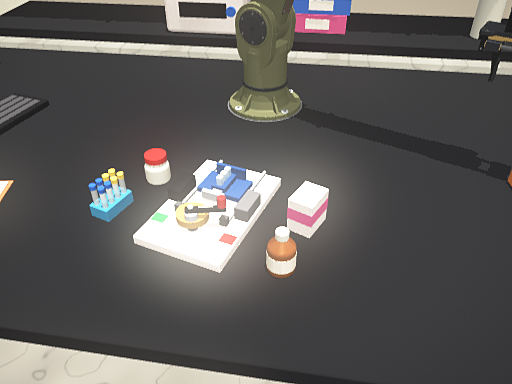

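View pics/side0.png

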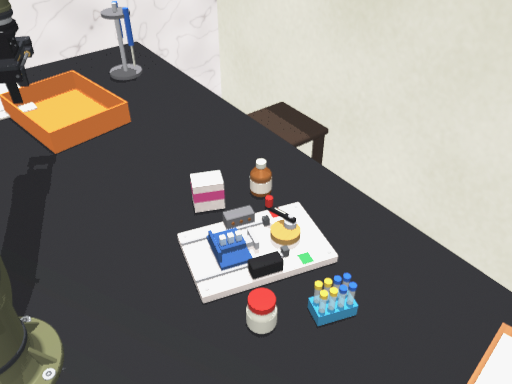

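The scene view shows the deck with the green mark at about (160,217), the red mark at (228,239) and the knob at (221,201). The side view has green at (306,258) and the knob at (269,201). The jar and rack stand on the right side, the carton and bottle on the left.

```bash
cat > h.py <<'E'
import cv2,numpy as np
from bench import ctrl
def ray(n,uv):
    m=ctrl.camera_model(n);R=np.array(m["R"]);t=np.array(m["t"])
    d=R.T@np.array([(uv[0]-m["cx"])/m["fx"],(uv[1]-m["cy"])/m["fy"],1]);return -R.T@t,d/np.linalg.norm(d)
def plane(n,uv,z):
    o,d=ray(n,uv);return o+d*(z-o[2])/d[2]
def tri(a,b):
    A=0;B=0;L=[]
    for n,uv in(a,b):
        o,d=ray(n,uv);P=np.eye(3)-np.outer(d,d);A=A+P;B=B+P@o;L.append((o,d))
    x=np.linalg.solve(A,B);return x,[np.linalg.norm(np.cross(x-o,d)) for o,d in L]
def blobs(img,lo,hi,box,amin=15):
    h=cv2.cvtColor(img,cv2.COLOR_RGB2HSV);m=cv2.inRange(h,np.array(lo),np.array(hi))
    k=np.zeros_like(m);x0,y0,x1,y1=box;k[y0:y1,x0:x1]=1;m=m*k
    n,l,st,c=cv2.connectedComponentsWithStats(m);return [(c[i].round(1),st[i]) for i in range(1,n) if st[i][4]>=amin]
E
python3 - <<'E'
from h import *
I={n:cv2.imread(f"pics/{n}0.png")[:,:,::-1].copy() for n in("scene","side")}
bx={"scene":(135,155,290,270),"side":(175,185,340,295)}
for n in I:
    for c,lo,hi in(("green",(50,120,80),(75,255,255)),("red",(0,150,80),(8,255,255)),("red2",(172,150,80),(180,255,255)),("blue",(108,120,50),(125,255,255))):
        for b in blobs(I[n],lo,hi,bx[n]):print(n,c,b, plane(n,b[0],.023).round(4))
a=cv2.resize(I["scene"][150:275,130:340],None,fx=3.8,fy=3.8,interpolation=2)
cv2.imwrite("pics/c1.png",a[:,:,::-1])
a=cv2.resize(I["side"][165:325,170:370],None,fx=3.7,fy=3.7,interpolation=2)
cv2.imwrite("pics/c2.png",a[:,:,::-1])
E
```

```text
scene red (array([154.4, 159.1]), array([144, 155,  23,  10, 177], dtype=int32)) [ 0.3924 -0.2198  0.023 ]
scene blue (array([221. , 163.8]), array([217, 162,   9,   4,  16], dtype=int32)) [ 0.3873 -0.0506  0.023 ]
scene blue (array([210.7, 173.6]), array([205, 171,  12,   9,  19], dtype=int32)) [ 0.4322 -0.0657  0.023 ]
side green (array([305.2, 257.6]), array([298, 253,  15,  11,  93], dtype=int32)) [ 0.6085 -0.1336  0.023 ]
side red (array([268.5, 200.6]), array([265, 194,   8,  14,  98], dtype=int32)) [0.6657 0.0684 0.023 ]
side red (array([273.6, 214.1]), array([270, 211,   9,   6,  24], dtype=int32)) [0.6438 0.0205 0.023 ]
side red (array([261.2, 291.4]), array([249, 287,  26,   8, 143], dtype=int32)) [ 0.475  -0.1509  0.023 ]
side blue (array([228.8, 250.4]), array([207, 228,  45,  42, 959], dtype=int32)) [ 0.4884 -0.0157  0.023 ]
side blue (array([335.9, 281.7]), array([333, 279,   7,   6,  27], dtype=int32)) [ 0.6135 -0.2231  0.023 ]
```

View pics/c1.png

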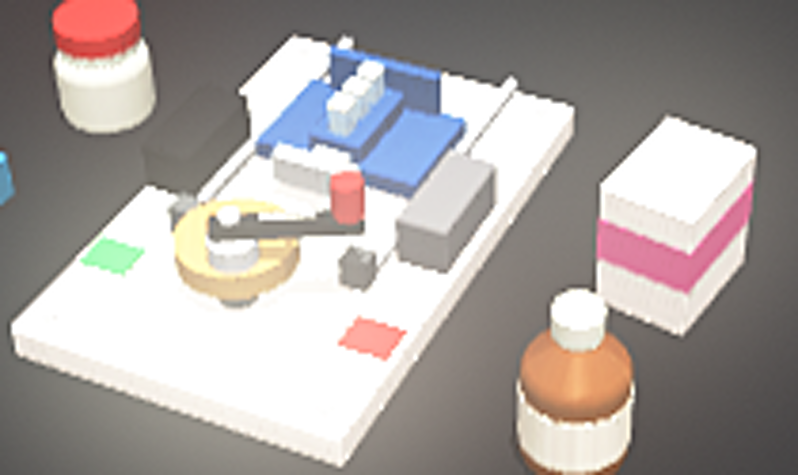

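View pics/c2.png

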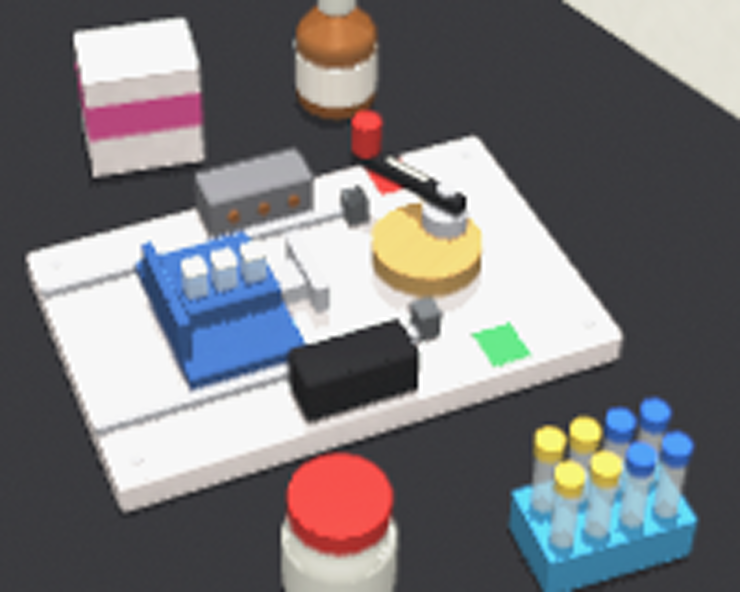

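The crops show the corners of the deck top clearly. In c1 green is at (112,256), red at (372,338) and the knob top at (347,180). In c2 green is at (501,344) and the knob top at (367,119). I'll fit the deck pose from the corners and marks.

```bash
python3 - <<'E'
from h import *
s=lambda c:np.array([(c[0]+.5)/3.8+129.5,(c[1]+.5)/3.8+149.5])
d=lambda c:np.array([(c[0]+.5)/3.7+169.5,(c[1]+.5)/3.7+164.5])
W=[];D=[];N=[]
for n,uv,x in(("scene",s((112,256)),(.089,-.081)),("scene",s((372,338)),(.089,.081)),("scene",s((575,107)),(-.15,.1)),("scene",s((342,440)),(.16,.1)),("scene",s((15,328)),(.16,-.1)),
  ("side",d((501,344)),(.089,-.081)),("side",d((478,138)),(.16,.1)),("side",d((620,341)),(.16,-.1)),("side",d((122,492)),(-.15,-.1)),("side",d((30,258)),(-.15,.1))):
    W.append(plane(n,uv,.022)[:2]);D.append(x);N.append(n)
W=np.array(W);D=np.array(D)
def fit(W,D):
    w=W-W.mean(0);e=D-D.mean(0);a=np.arctan2((e[:,0]*w[:,1]-e[:,1]*w[:,0]).sum(),(e*w).sum())
    R=np.array([[np.cos(a),-np.sin(a)],[np.sin(a),np.cos(a)]]);return a,R,W.mean(0)-R@D.mean(0)
for sel in(slice(0,5),slice(5,10),slice(0,10)):
    a,R,o=fit(W[sel],D[sel]);print(np.degrees(a),o,(1000*(W[sel]-D[sel]@R.T-o)).round(1).tolist())
def deck(p):return R.T@(p[:2]-o),p[2]
k,r=tri(("scene",s((347,180))),("side",d((367,119))));print("knob",k,r,deck(k))
kd=R.T@(k[:2]-o)-[.089,0];print("r",np.linalg.norm(kd),"cam",np.arctan2(-kd[0],-kd[1]))
# push plate top rear corners, z .066: scene c1 
for c in((332,47),(441,72)):print("plate scene",deck(plane("scene",s(c),.066)))
print("plate side",deck(plane("side",d((145,245)),.066)))
print("pivot",deck(plane("side",d((452,200)),.076)))
for nm,v in(("jar lid",tri(("scene",s((97,10))),("side",d((340,490))))[0]),):print(nm,v,deck(v))
print("carton top",[deck(plane("side",d(c),.08))[0].round(3) for c in((75,35),(185,20),(200,65),(85,78))])
print("bottle", deck(plane("scene",s((580,305)),.095))[0])
print("rack",[deck(plane("side",d(c),.03))[0].round(3) for c in((512,495),(545,560),(693,520))])
print("yaw tool etc", ctrl.get_state()["tool_rot"])
E
```

```text
-14.888527758914899 [ 0.54003412 -0.03339809] [[-1.0, -1.4], [-0.5, -1.1], [1.1, -0.6], [0.2, -0.5], [0.1, 3.5]]
-15.095645228225566 [ 0.54233395 -0.0347357 ] [[1.8, 3.4], [0.6, -0.3], [-4.3, -0.1], [1.0, -0.3], [0.9, -2.7]]
-14.93399597428725 [ 0.54115343 -0.03406195] [[-2.1, -0.6], [-1.6, -0.4], [-0.1, -0.0], [-0.9, 0.3], [-0.9, 4.3], [2.6, 2.5], [2.0, -1.5], [-3.5, -1.1], [2.0, -0.5], [2.5, -3.0]]
knob [0.61493308 0.00436219 0.10071966] [np.float64(1.2472538521980662e-05), np.float64(1.2472538521937169e-05)] (array([0.06138549, 0.05613976]), np.float64(0.1007196635906408))
r 0.06256384345518518 cam 2.6844551601905775
plate scene (array([-0.09067585, -0.03556782]), np.float64(0.06599999999999995))
plate scene (array([-0.09303907,  0.03611937]), np.float64(0.06599999999999995))
plate side (array([-0.08902724,  0.03581886]), np.float64(0.06599999999999995))
pivot (array([ 0.09049255, -0.00592656]), np.float64(0.07599999999999996))
jar lid [ 0.44012234 -0.19508653  0.07454245] (array([-0.05612157, -0.18162204]), np.float64(0.07454244928407598))
carton top [array([-0.074,  0.235]), array([-0.   ,  0.224]), array([-0.007,  0.173]), array([-0.081,  0.187])]
bottle [0.09585885 0.19809293]
rack [array([ 0.043, -0.186]), array([ 0.039, -0.23 ]), array([ 0.123, -0.237])]
yaw tool etc [-6.78927957e-01 -3.06704621e+00  2.72761595e-03]
```

Everything agrees:
- **Deck:** yaw -14.9°, origin (0.541, -0.034).
- **Knob:** height 0.101 m (expected 0.099), radius 62.6 mm (expected 62).
- **Cam:** about 2.68 rad.
- **Carriage:** travel about 6 mm.

Next I shut the gripper, align the tool with the deck (tool x = deck -x, tool y = deck y), and move behind the lever at deck (97, 62).

Emit:
step_arm --commands '[{"travel":[-0.04,-0.025,0],"turn":[0,0,-5]},{"travel":[-0.08,-0.05,0],"turn":[0,0,-10]},{"travel":[-0.12,-0.075,0],"turn":[0,0,-10]},{"travel":[-0.16,-0.1,0],"turn":[0,0,-10]},{"travel":[-0.2,-0.125,0],"turn":[0,0,-10]}]' --gripper 0 --force 20

```text
time: 0.6
position: [0.4036, 0.3896, 0.2362]
tool_rot: [-0.409, -3.115, 0.001]
ft_force: [1.0, 0.5, 1.0]
grip_width: 0.632
grip_force: 0.0
```

```bash
cat > st.py <<'E'
from h import *
from scipy.spatial.transform import Rotation as Ro
import sys
a=np.radians(-14.93);o=np.array([.5412,-.0341]);R=np.array([[np.cos(a),-np.sin(a)],[np.sin(a),np.cos(a)]])
s=ctrl.get_state();T=Ro.from_rotvec(s["tool_rot"]).as_matrix();p=s["position"]
print("t",s["time"],"deck tip",(R.T@(p[:2]-o)*1000).round(1),"tcp z",(p[2]*1000).round(1),"toolx in deck deg",np.degrees(np.arctan2(T[1,0],T[0,0])-a).round(2),"tilt",T[:2,2].round(4),"F deck",(R.T@s["ft_force"][:2]).round(1),s["ft_force"][2].round(1),"grip",round(s["grip_width"],3))
E
python3 st.py
```

```text
t 0.6 deck tip [-242.1  373.9] tcp z 236.2 toolx in deck deg 179.97 tilt [-0.0003 -0.0003] F deck [0.8 0.7] 1.0 grip 0.632
```

Emit:
step_arm --commands '[{"travel":[-0.034,-0.031,0],"turn":[0,0,0]},{"travel":[-0.068,-0.062,0],"turn":[0,0,0]},{"travel":[-0.102,-0.093,0],"turn":[0,0,0]},{"travel":[-0.136,-0.124,0],"turn":[0,0,0]},{"travel":[-0.17,-0.156,0],"turn":[0,0,0]}]'

```text
time: 1.1
position: [0.5274, 0.1952, 0.2363]
tool_rot: [-0.409, -3.115, -0.0]
ft_force: [-0.7, 0.2, 0.2]
grip_width: 0.173
grip_force: 0.0
```

Emit:
step_arm --commands '[{"travel":[-0.034,-0.031,0],"turn":[0,0,0]},{"travel":[-0.068,-0.062,0],"turn":[0,0,0]},{"travel":[-0.102,-0.093,0],"turn":[0,0,0]},{"travel":[-0.136,-0.124,0],"turn":[0,0,0]},{"travel":[-0.17,-0.156,0],"turn":[0,0,0]}]'

```text
time: 1.6
position: [0.6514, 0.001, 0.2361]
tool_rot: [-0.408, -3.114, -0.0]
ft_force: [1.1, 0.5, 0.4]
grip_width: 0.007
grip_force: 0.0
```

```bash
python3 st.py;python3 - <<'E'
from h import *
cv2.imwrite("pics/w1.png",ctrl.get_image("wrist")[:,:,::-1])
E
```

```text
t 1.6 deck tip [97.4 62.3] tcp z 236.1 toolx in deck deg 180.0 tilt [-0.0006  0.0002] F deck [0.9 0.7] 0.4 grip 0.007
```

View pics/w1.png

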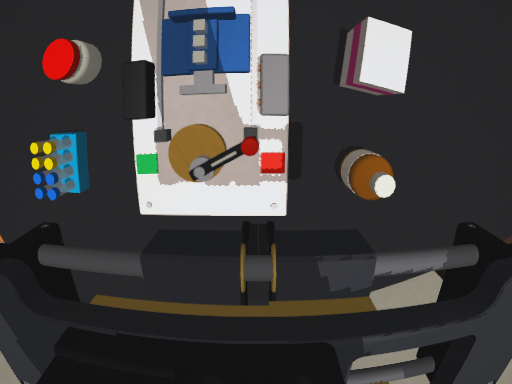

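The wrist view shows the shut fingers at about (258,262), the green mark at (147,163), the red mark at (272,162) and the knob at (250,146). I'll check the deck fit against these before going down.

```bash
cat >> st.py <<'E'
def wr(uv,z):
    m=ctrl.camera_model("wrist");X=m["T_tool_cam"];d=np.array([uv[0]-m["cx"],uv[1]-m["cy"]]);r=np.hypot(*d);th=r/m["fx"]
    v=np.r_[d/r*np.sin(th),np.cos(th)];O=p+T@X[:3,3];V=T@X[:3,:3]@v;q=O+V*(z-O[2])/V[2];return (R.T@(q[:2]-o)*1000).round(1)
E
python3 - <<'E'
from st import *
for n,uv,z in(("green",(147,163),.023),("red",(272,162),.023),("knob",(250,145),.099),("pivot",(200,170),.076),("corner",(141,213),.022),("cornerL",(287,213),.022)):print(n,wr(uv,z))
E
```

```text
t 1.65 deck tip [102.7  52.6] tcp z 235.7 toolx in deck deg 179.41 tilt [ 0.0023 -0.0078] F deck [ 3.  -6.4] -0.2 grip 0.003
green [ 92.  -93.5]
red [94. 68.]
knob [62.9 43.8]
pivot [ 91.8 -11.3]
corner [ 161.6 -111.2]
cornerL [161.7  87.7]
```

Using the pose at the moment of the picture, the marks land within about 3 mm of the fit. Now I descend to TCP z 0.082.

Emit:
step_arm --commands '[{"travel":[0,0,0],"turn":[0,0,0]},{"travel":[0,0,0.03],"turn":[0,0,0]},{"travel":[0,0,0.06],"turn":[0,0,0]},{"travel":[0,0,0.09],"turn":[0,0,0]},{"travel":[0,0,0.11],"turn":[0,0,0]}]'

```text
time: 2.15
position: [0.649, 0.0045, 0.1238]
tool_rot: [-0.405, -3.112, -0.001]
ft_force: [-0.8, 0.3, 0.2]
grip_width: 0.003
grip_force: 0.0
```

Emit:
step_arm --commands '[{"travel":[0,0,0.015],"turn":[0,0,0]},{"travel":[0,0,0.03],"turn":[0,0,0]},{"travel":[0,0,0.038],"turn":[0,0,0]},{"travel":[0,0,0.044],"turn":[0,0,0]},{"travel":[0,0,0.044],"turn":[0,0,0]}]'

```text
time: 2.65
position: [0.6507, 0.0024, 0.0822]
tool_rot: [-0.409, -3.114, 0.0]
ft_force: [-0.3, 0.1, -0.3]
grip_width: 0.001
grip_force: 0.0
```

```bash
python3 st.py; python3 -c "
import numpy as np
p0=None
for t in np.arange(3.27,0.15,-.16):print(round(t,2),(89-62*np.sin(t)).round(0),(-62*np.cos(t)).round(0))"
```

```text
t 2.65 deck tip [96.4 63.5] tcp z 82.2 toolx in deck deg 179.96 tilt [-0.0004  0.0001] F deck [-0.3 -0. ] -0.3 grip 0.001
3.27 97.0 61.0
3.11 87.0 62.0
2.95 77.0 61.0
2.79 68.0 58.0
2.63 59.0 54.0
2.47 50.0 49.0
2.31 43.0 42.0
2.15 37.0 34.0
1.99 32.0 25.0
1.83 29.0 16.0
1.67 27.0 6.0
1.51 27.0 -4.0
1.35 29.0 -14.0
1.19 31.0 -23.0
1.03 36.0 -32.0
0.87 42.0 -40.0
0.71 49.0 -47.0
0.55 57.0 -53.0
0.39 65.0 -57.0
0.23 75.0 -60.0
```

Emit:
step_arm --commands '[{"travel":[0.01,0,0],"turn":[0,0,0]},{"travel":[0.02,-0.001,0],"turn":[0,0,0]},{"travel":[0.029,-0.004,0],"turn":[0,0,0]},{"travel":[0.038,-0.008,0],"turn":[0,0,0]},{"travel":[0.047,-0.013,0],"turn":[0,0,0]}]'

```text
time: 3.15
position: [0.6027, 0.0015, 0.0838]
tool_rot: [0.409, 3.111, 0.001]
ft_force: [2.7, 0.3, 0.8]
grip_width: 0.004
grip_force: 1.2
```

```bash
python3 st.py
```

```text
t 3.15 deck tip [50.3 50.2] tcp z 83.8 toolx in deck deg 179.93 tilt [0.004  0.0003] F deck [2.5 1. ] 0.8 grip 0.004
```

Emit:
step_arm --commands '[{"travel":[0.007,-0.007,0],"turn":[0,0,0]},{"travel":[0.013,-0.015,0],"turn":[0,0,0]},{"travel":[0.018,-0.024,0],"turn":[0,0,0]},{"travel":[0.021,-0.033,0],"turn":[0,0,0]},{"travel":[0.023,-0.043,0],"turn":[0,0,0]}]'

```text
time: 3.65
position: [0.569, -0.0341, 0.0829]
tool_rot: [0.409, 3.113, 0.001]
ft_force: [3.5, 3.0, 1.1]
grip_width: 0.007
grip_force: 2.2
```

```bash
python3 st.py
```

```text
t 3.65 deck tip [26.8  7.2] tcp z 82.9 toolx in deck deg 179.98 tilt [0.0016 0.0005] F deck [2.6 3.8] 1.1 grip 0.007
```

Emit:
step_arm --commands '[{"travel":[0,-0.01,0],"turn":[0,0,0]},{"travel":[-0.002,-0.02,0],"turn":[0,0,0]},{"travel":[-0.004,-0.029,0],"turn":[0,0,0]},{"travel":[-0.009,-0.038,0],"turn":[0,0,0]},{"travel":[-0.015,-0.046,0],"turn":[0,0,0]}]'

```text
time: 4.15
position: [0.5744, -0.0785, 0.0832]
tool_rot: [0.405, 3.11, 0.009]
ft_force: [9.9, 10.5, -0.9]
grip_width: 0.006
grip_force: 6.4
```

Emit:
step_arm --commands '[{"travel":[-0.006,-0.006,0],"turn":[0,0,0]},{"travel":[-0.012,-0.012,0],"turn":[0,0,0]},{"travel":[-0.018,-0.016,0],"turn":[0,0,0]},{"travel":[-0.022,-0.018,0],"turn":[0,0,0]},{"travel":[-0.022,-0.018,0],"turn":[0,0,0]}]'

```text
time: 4.65
position: [0.5865, -0.1069, 0.0815]
tool_rot: [-0.412, -3.111, 0.002]
ft_force: [-0.3, -0.2, -1.3]
grip_width: 0.008
grip_force: 0.5
```

```bash
python3 st.py; python3 - <<'E'
from h import *
for n,b in(("scene",(130,150,340,275)),("side",(170,165,370,325))):
    i=ctrl.get_image(n);cv2.imwrite(f"pics/{n}2.png",i[:,:,::-1])
    x0,y0,x1,y1=b;cv2.imwrite(f"pics/{n}2c.png",cv2.resize(i[y0:y1,x0:x1],None,fx=3.7,fy=3.7,interpolation=2)[:,:,::-1])
E
```

```text
t 4.65 deck tip [ 62.6 -58.7] tcp z 81.5 toolx in deck deg 179.85 tilt [-0.0033 -0.0011] F deck [-0.2 -0.3] -1.3 grip 0.008
```

View pics/side2c.png

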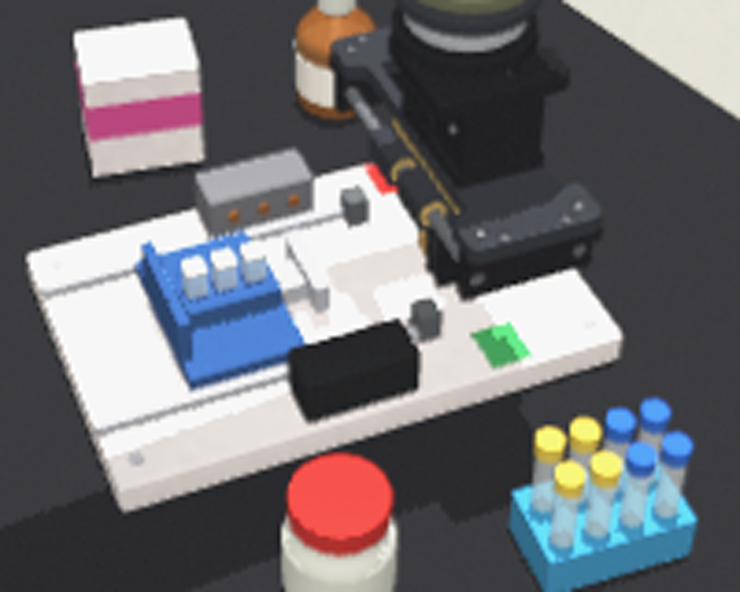

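In the side view the gripper hides the lever, while the carriage and bystanders are untouched. I'll use the wrist view for the lever.

```bash
python3 st.py; python3 - <<'E'
from h import *
i=ctrl.get_image("wrist");cv2.imwrite("pics/w2.png",i[:,:,::-1])
for lo,hi in(((0,150,80),(8,255,255)),((50,120,60),(75,255,255))):print(blobs(i,lo,hi,(0,0,512,384),40))
E
```

```text
t 4.75 deck tip [ 62.6 -58.4] tcp z 81.8 toolx in deck deg 179.88 tilt [-0.0025 -0.0012] F deck [-1.6 -1.7] 0.2 grip 0.006
[(array([64.8, 54.4]), array([  29,   14,   73,   80, 4594], dtype=int32)), (array([419.8, 236.4]), array([404, 224,  33,  26, 692], dtype=int32)), (array([255.2, 300.1]), array([248, 284,  16,  22,  92], dtype=int32))]
[(array([225., 229.]), array([209, 228,  33,   3,  99], dtype=int32))]
```

View pics/w2.png

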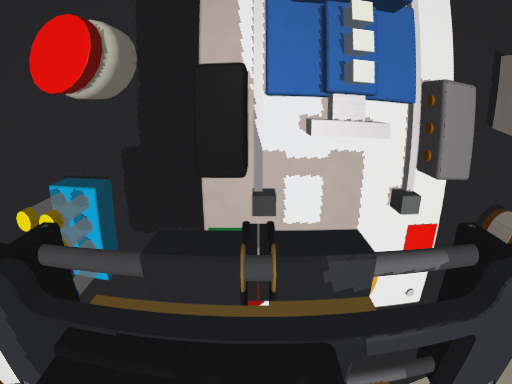

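The wrist view shows only a sliver of the knob, at (255,300) between the gripper bars. I back off, rise, and move towards the rear so the cameras can see the lever.

Emit:
step_arm --commands '[{"travel":[0.01,0,0],"turn":[0,0,0]},{"travel":[0.015,0,-0.02],"turn":[0,0,0]},{"travel":[0.015,0,-0.05],"turn":[0,0,0]},{"travel":[0.015,0,-0.08],"turn":[0,0,0]},{"travel":[0.02,0.005,-0.1],"turn":[0,0,0]}]'

```text
time: 5.3
position: [0.5706, -0.0959, 0.1854]
tool_rot: [0.41, 3.11, 0.0]
ft_force: [0.4, 1.0, 0.6]
grip_width: 0.006
grip_force: 0.0
```

Emit:
step_arm --commands '[{"travel":[0.03,0.01,0],"turn":[0,0,0]},{"travel":[0.07,0.02,0],"turn":[0,0,0]},{"travel":[0.11,0.04,0],"turn":[0,0,0]},{"travel":[0.14,0.05,0],"turn":[0,0,0]},{"travel":[0.16,0.055,0],"turn":[0,0,0]}]'

```text
time: 5.8
position: [0.4275, 0.0012, 0.1827]
tool_rot: [0.405, 3.114, 0.002]
ft_force: [0.4, -0.6, 0.1]
grip_width: 0.006
grip_force: 0.0
```

```bash
python3 st.py; python3 - <<'E'
from h import *
i=ctrl.get_image("scene");j=ctrl.get_image("side")
a=cv2.resize(i[150:275,130:290],None,fx=3.8,fy=3.8,interpolation=2)
b=cv2.resize(j[190:300,250:345],None,fx=3.8,fy=3.8,interpolation=2);print(a.shape,b.shape)
cv2.imwrite("pics/s3.png",a[:,:,::-1]);cv2.imwrite("pics/d3.png",b[:,:,::-1])
for im,bx in((i,(135,190,290,270)),(j,(250,190,345,285))):print(blobs(im,(0,130,60),(8,255,255),bx,10))
E
```

```text
t 5.8 deck tip [-119.     4.8] tcp z 182.7 toolx in deck deg 180.12 tilt [0.0011 0.0012] F deck [ 0.6 -0.5] 0.1 grip 0.006
(475, 608, 3) (418, 361, 3)
[(array([164. , 194.2]), array([160, 190,   9,  10,  59], dtype=int32))]
[(array([275.1, 212.2]), array([270, 208,  12,   9,  73], dtype=int32)), (array([300.4, 231.1]), array([296, 225,   9,  13,  99], dtype=int32))]
```

View pics/s3.png

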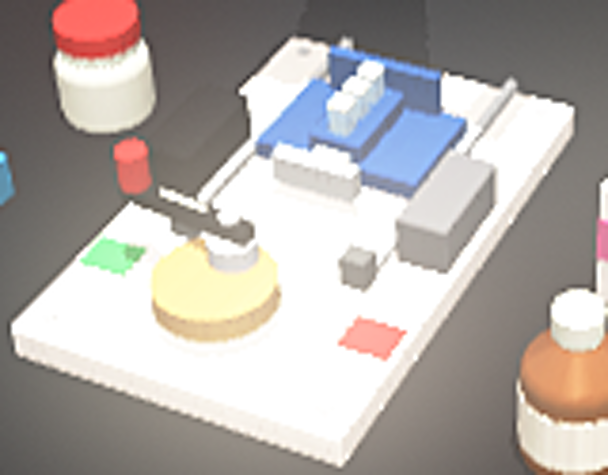

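View pics/d3.png

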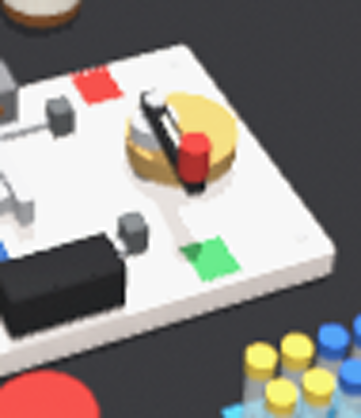

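The lever now points roughly at green. The knob top is at (131,148) in the scene crop and (194,141) in the side crop, and the carriage is still back.

```bash
python3 - <<'E'
from st import *
s=lambda c:((c[0]+.5)/3.8+129.5,(c[1]+.5)/3.8+149.5)
d=lambda c:((c[0]+.5)/3.8+249.5,(c[1]+.5)/3.8+189.5)
k,r=tri(("scene",s((131,148))),("side",d((194,141))));q=R.T@(k[:2]-o)-[.089,0]
print(k,r,q,np.hypot(*q),np.arctan2(-q[0],-q[1]))
E
```

```text
t 5.9 deck tip [-118.9    4.8] tcp z 182.8 toolx in deck deg 180.17 tilt [0.0009 0.0017] F deck [0.2 0. ] 0.6 grip 0.005
[ 0.60621775 -0.11427425  0.10075183] [np.float64(0.0002822689376421433), np.float64(0.0002822689376420757)] [-0.00552117 -0.06071659] 0.06096709881378178 0.09068410647627652
```

The cam reads about 0.09 rad, inside the 0.25 tolerance. I now descend behind the push plate.

Emit:
step_arm --commands '[{"travel":[0,-0.005,0.02],"turn":[0,0,0]},{"travel":[0,-0.005,0.055],"turn":[0,0,0]},{"travel":[0,-0.005,0.09],"turn":[0,0,0]},{"travel":[0,-0.005,0.115],"turn":[0,0,0]},{"travel":[0,-0.005,0.125],"turn":[0,0,0]}]'

```text
time: 6.4
position: [0.4272, -0.0063, 0.0555]
tool_rot: [-0.41, -3.112, 0.002]
ft_force: [-0.0, 0.1, 0.8]
grip_width: 0.004
grip_force: 0.0
```

Emit:
step_arm --commands '[{"travel":[-0.008,0,0.0],"turn":[0,0,0]},{"travel":[-0.016,0,0.0],"turn":[0,0,0]},{"travel":[-0.022,0,0.0],"turn":[0,0,0]},{"travel":[-0.027,0,0.0],"turn":[0,0,0]},{"travel":[-0.032,0,0.0],"turn":[0,0,0]}]'

```text
time: 6.9
position: [0.4603, -0.014, 0.0584]
tool_rot: [0.409, 3.114, 0.0]
ft_force: [-2.8, -0.5, 2.0]
grip_width: 0.007
grip_force: 1.1
```

```bash
python3 st.py
```

```text
t 6.9 deck tip [-83.4  -1.4] tcp z 58.4 toolx in deck deg 179.96 tilt [0.0013 0.0001] F deck [-2.6 -1.2] 2.0 grip 0.007
```

Emit:
step_arm --commands '[{"travel":[-0.01,0.001,0.0],"turn":[0,0,0]},{"travel":[-0.02,0.001,0.0],"turn":[0,0,0]},{"travel":[-0.028,0.001,0.0],"turn":[0,0,0]},{"travel":[-0.036,0.001,0.0],"turn":[0,0,0]},{"travel":[-0.042,0.001,0.0],"turn":[0,0,0]}]'

```text
time: 7.4
position: [0.501, -0.0238, 0.0576]
tool_rot: [0.409, 3.114, 0.0]
ft_force: [-3.0, -0.2, 2.1]
grip_width: 0.008
grip_force: 1.2
```

```bash
python3 st.py
```

```text
t 7.4 deck tip [-41.5  -0.4] tcp z 57.6 toolx in deck deg 179.96 tilt [ 0.0005 -0.    ] F deck [-2.8 -1. ] 2.1 grip 0.008
```

Emit:
step_arm --commands '[{"travel":[-0.003,0,0.0],"turn":[0,0,0]},{"travel":[-0.005,0,0.0],"turn":[0,0,0]},{"travel":[-0.006,0,0.0],"turn":[0,0,0]},{"travel":[-0.007,0,0.0],"turn":[0,0,0]},{"travel":[-0.007,0,0.0],"turn":[0,0,0]}]'

```text
time: 7.9
position: [0.5035, -0.0244, 0.0572]
tool_rot: [-0.408, -3.107, -0.001]
ft_force: [-10.0, 2.9, 10.1]
grip_width: 0.004
grip_force: 5.6
```

```bash
python3 st.py
```

```text
t 7.9 deck tip [-38.9  -0.4] tcp z 57.2 toolx in deck deg 179.99 tilt [-0.0074  0.0017] F deck [-10.4   0.3] 10.1 grip 0.004
```

The force rose to 10 N at about travel 0.068–0.070, so the carriage is at its stop. I back off, rise, and check.

Emit:
step_arm --commands '[{"travel":[0.01,0,0.0],"turn":[0,0,0]},{"travel":[0.03,0,0.0],"turn":[0,0,0]},{"travel":[0.05,0,-0.03],"turn":[0,0,0]},{"travel":[0.065,0,-0.07],"turn":[0,0,0]},{"travel":[0.075,0,-0.11],"turn":[0,0,0]}]'

```text
time: 8.4
position: [0.4334, -0.0057, 0.1686]
tool_rot: [0.408, 3.114, 0.001]
ft_force: [-0.3, 0.0, -0.1]
grip_width: 0.011
grip_force: 0.0
```

```bash
python3 st.py; python3 - <<'E'
from h import *
i=ctrl.get_image("scene");j=ctrl.get_image("side")
a=cv2.resize(i[150:275,130:245],None,fx=3.4,fy=3.4,interpolation=2)
b=cv2.resize(j[180:305,200:315],None,fx=3.4,fy=3.4,interpolation=2)
cv2.imwrite("pics/s4.png",np.hstack([a,b])[:,:,::-1]);print(a.shape)
E
```

```text
t 8.4 deck tip [-111.4   -0.3] tcp z 168.6 toolx in deck deg 179.99 tilt [0.001  0.0003] F deck [-0.3 -0. ] -0.1 grip 0.011
(425, 391, 3)
```

View pics/s4.png

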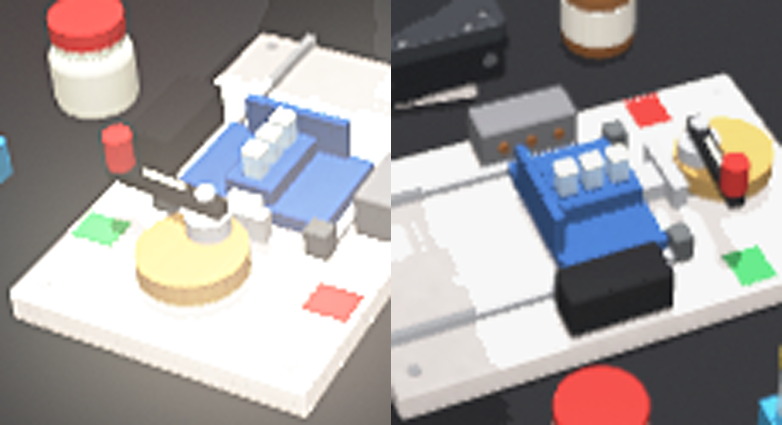

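The carriage now sits against the stops. The plate's top corners are at (247,97) and (349,121) in the left panel, and the lever is still over green.

```bash
python3 - <<'E'
from st import *
s=lambda c:((c[0]+.5)/3.4+129.5,(c[1]+.5)/3.4+149.5)
d=lambda c:((c[0]+.5)/3.4+199.5,(c[1]+.5)/3.4+179.5)
for n,uv,z in(("scene",s((247,97)),.066),("scene",s((349,121)),.066),("side",d((121,168)),.066)):print(R.T@(plane(n,uv,z)[:2]-o)+[.097,0])
k,r=tri(("scene",s((118,131))),("side",d((344,161))));q=R.T@(k[:2]-o)-[.089,0]
print(k,r,np.hypot(*q),np.arctan2(-q[0],-q[1]))
E
```

```text
t 8.5 deck tip [-107.5    1.3] tcp z 173.2 toolx in deck deg 180.02 tilt [0.0124 0.0029] F deck [-0.   0.3] -0.2 grip 0.008
[ 0.07605234 -0.03483621]
[0.07278888 0.03686927]
[0.0632645  0.01964244]
[ 0.60556895 -0.11455739  0.1009081 ] [np.float64(0.0009155593314444962), np.float64(0.0009155593314444652)] 0.06145832100916101 0.09901117883113751
```

```bash
python3 -c "
from bench import ctrl
print(ctrl.close_job())"
```

```text
the job is handed in; nothing more can be done
None
```

I turned the cam lever to about 0.1 rad from the green mark, then pushed the carriage forward to its hard stop (about 0.07 m of travel). The arm is clear, I saw no sign that any bystander moved, and the job is handed in; no verdict was returned.

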